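Seat the seed caddy on its turntable and turn the square jar to the front

TASK

Pick up the loaded seed caddy by its T-handle, keep it level, and lower it onto the turntable so that its two holes go over the two pegs and it sits fully down. Then turn the caddy by its handle until the tall square jar stands at the front, in the middle just behind the spill tray, and finish while still gripping the handle to hold the turntable still. Keep all five jars in their cups, do not let the caddy drop, and leave the label bundle, scoop, dibber and secateurs where they lie.

Things in the scene. Friction and masses are not known exactly. Their poses are not given: they have to be found in the camera images.
- caddy_grip (a point): Centre of the wooden bar of the caddy's T-handle, where it is gripped. Bar 84 mm long, 16 mm wide, 20 mm tall, on a 14 mm steel post on the caddy's axis; its centre is 130 mm above the caddy's underside. z up; x along the bar, towards the cup of the tall square jar. The caddy starts standing on the bench and weighs about 0.7 kg with its jars; held by the bar it may swing a few degrees.
- caddy_foot (a point): Centre of the underside of the caddy, a loose round black tray 208 mm across with one square and four round cups (46 and 64 mm wide, rims 54 mm up) centred 72 mm from its axis, 72 degrees apart. Axes as caddy_grip. In the underside, below the bar, 40 mm either side of the axis along x, are two equal blind holes 15 mm wide, 16 mm deep: it fits the pegs either way round.
- turntable_top (a point): Centre of the top face of the turntable, an aluminium disc 190 mm across, 30 mm above the bench; z up. Two upright steel pegs 12 mm thick, 14 mm tall with tapered tips (5 mm) stand 40 mm either side of the axis along this point's x, which turns with the disc. Fully down, the caddy's underside rests on this face.
- turntable (a joint): Angle of the turntable about its vertical axis, rad, growing anticlockwise seen from above; at 0 the line through the pegs runs from front to back of the plinth. No end stops within a full turn either way; light friction (about 0.05 N m); stays where it is left.
- plinth: Fixed grey plinth under the turntable, 220 mm square, 18 mm tall; origin at the centre of its underside on the turntable's axis, z up. Its front is its -x side, roughly towards the robot, with the spill tray: an open tray 85 mm (x) by 180 mm (y), 18 mm tall, 110 to 195 mm in front of the axis.
- jar_tall_mid (a point): Centre of the tall square jar, the one to bring to the front: amber, 36 mm square, square aluminium lid, 105 mm tall, 0.075 kg. Loose in the square cup with 2 mm of play each side; its lid's top is 125 mm above the caddy's underside. At the front it is on the plinth's -x axis, 72 mm from the turntable's axis.
- jar1_mid (a point): Centre (34 mm up) of a low round jar, 48 mm in diameter and 68 mm tall, 0.07 kg, loose in a cup of the caddy.
- jar2_mid (a point): Another round jar like jar1.
- jar3_mid (a point): Another round jar like jar1.
- jar4_mid (a point): Another round jar like jar1.
- labels: Bystander: bundle of white plant labels, 115 x 20 mm, 18 mm tall, lying on the bench between caddy and plinth.
- scoop: Bystander: small scoop 140 mm long lying in the spill tray, roughly along it.
- dibber: Bystander: wooden dibber 215 mm long lying at the left of the bench.
- secateurs: Bystander: closed secateurs 190 mm long lying at the right of the bench.
Not all that is in view belongs to the job. What is shaped like the part that bears jar4_mid but red is not meant.

How it is judged:
By the outcome, as a careful person would: the job done as asked, in the order asked, and still so for the second after the job is handed in, while the arm keeps its last pose, push and grip.
It also fails if it takes over 58 s, if anything falls off the work surface, if the arm or the gripper's body presses on something with over 40 N, if the wrist force passes 120 N, or if a joint passes its speed limit or range.

ROBOT

A 6-joint arm with a two-finger parallel gripper is mounted at the origin on the work surface. World frame = base frame: x ahead of the robot, y to its left, z up, the work surface at z = 0. Lengths are in m, angles in rad, forces in N, time in s.
With the tool pointing down it reaches from about 0.25 to 0.725 m from the base axis. Payload 4 kg.
Tool frame: the origin (TCP) lies midway between the tips of the shut fingers; the grasp point (between the pads) lies 19 mm behind it; z points along the fingers, y is the line along which they close (so a half turn about z gives the same grasp; the last joint's range is limited). The gripper opens to 85 mm and grips with 20 to 120 N. Pads are 22 mm wide; open, the fingers measure 114 mm over their backs; the gripper's body (76 mm by 85 mm) begins 54 mm behind the grasp point. The pads swing forward as they close: fully open they stand 13 mm farther back than shut.
Start: joints at [-1.29, 0.241, 0.005, 1.335, 0, 1.571], TCP at [0.139, -0.48, 0.231] pointing down, gripper open.
Joint ranges: [-2.72, 2.72], [-1.05, 1.87], [-1.09, 1.28], [-1.99, 2.15], [-1.42, 1.44], [-3.14, 3.14]. Speed limits (rad/s): [2.79, 2.79, 3.14, 3.14, 3.14, 3.14].

INTERFACE

Orientations are given as a unit quaternion [x, y, z, w].
In Python, from workcell import bot gives the robot as it stands.
- The arm moves only by the tool play_rows, never from a script. Its argument "moves" is a list of rows, each a list of 3 entries, a list of its own where there are three numbers: the opening, from -1 (shut) to 1 (fully open), then the shift along the tool's x, y, z in cm, then the turn, a rotation vector about the tool's x, y, z in rad. A call has 1 to 12 rows; each row shifts and turns the commanded pose from where the row before left it, along the tool's axes as they then stand; what a row does not reach is not made up. A row lasts 1/12 s, in which the tool goes at most 41.7 mm and 7.16 degrees, less where a joint would pass 70% of its speed; a pose out of reach is approached as far as the arm can. A call is refused whole if a number of a shift passes 4.17 or a number of a turn 0.125, either way. A call with a gripper value outside its range is refused whole. The fingers move at their own pace and stop on an object; the grip force is fixed at half the most. Time passes only in rows, so rows that do not move let the fingers close. It gives the time, the measured TCP pose, the force and the opening at its end, in the units of the state.
- bot.get_obs(): the state, without advancing time (a new reading comes with each control period).
- bot.camera(name): name is "scene" or "side" or "wrist"; returns (picture, depth): 480x640x3 uint8, red, green, blue; 480x640 float32, m along the optical axis (not along the pixel's ray), 0 where there is no reading.
- bot.camera_info(name): a dict with "K" (3x3 intrinsics, pixels), "world_from_camera" (4x4, takes a point from camera to world coordinates); the wrist camera has in their place "T_tool_cam" (4x4, takes a point from camera to tool coordinates, whose origin is the TCP and whose axes are the flange's). Camera axes: x right, y up, looking along -z (the intrinsics and any distortion apply to the point x, -y, -z); pixel columns grow to the right and rows downward; lengths in m; the calibration is good to about 2 mm. A picture is of the moment at which its call begins: read the wrist's pose just before it. camera_info takes no time and is no camera call.
- bot.job_done(): hands the job in, once; it reports no verdict.
The state is a dict: "clock": time; "joint_pos": joint angles; "joint_vel": joint speeds; "tau": joint torques, N m; "eef_pos": TCP position; "tool_rot": TCP orientation; "ft_force": force on the tool from outside, world axes, zero at the start; "ft_torque": the same for the moment, N m; "grip_width": finger opening in m.
Only numpy, scipy, OpenCV 4.12 (cv2) and the standard library are available. Lean on these libraries where they do the work, as an engineer would, in place of code of your own. Each camera call takes 0.05 s, during which the arm holds its last target. There are 200 camera calls.

## Working session

There is one attempt and no reset: what is moved stays moved. The work goes in short steps, Python scripts to look and compute and a tool call to move; the robot and the scene stay as the last step left them, time stands still between calls to the robot, and variables do not carry over. Pictures are saved under pics/ and viewed, on a budget of 10 in all, crops included, one or two more only if the job needs it, and the job is handed in when it is done.

Besides the shell and the picture viewer there is one more tool, called after ">>>" as name([rows], argument=value, ...), one row to a line, values as JSON. play_rows: Moves the arm, as the interface text tells. Its arguments: {"type":"object","properties":{"moves":{"type":"array"}},"required":["moves"]}

```bash
ls; mkdir -p pics; python3 - <<'E'
from workcell import bot
import cv2,numpy as np
o=bot.get_obs();print({k:np.round(v,3).tolist() for k,v in o.items()})
for n in("scene","side"):
    p,d=bot.camera(n);i=bot.camera_info(n);print(n,{k:(np.round(v,3).tolist() if not isinstance(v,str) else v) for k,v in i.items()})
    cv2.imwrite(f"pics/{n}0.png",p[:,:,::-1]);np.save(f"{n}0.npy",d)
print(bot.camera_info("wrist"))
E
```

```text
pics
{'clock': 0.0, 'joint_pos': [-1.29, 0.241, 0.004, 1.335, 0.0, 1.571], 'joint_vel': [0.001, 0.001, 0.0, 0.001, -0.001, -0.0], 'tau': [0.0, -37.232, 25.241, 0.017, -0.0, 0.0], 'eef_pos': [0.138, -0.48, 0.23], 'tool_rot': [0.99, 0.14, -0.0, -0.001], 'ft_force': [-0.291, 0.327, -0.873], 'ft_torque': [-0.012, -0.017, -0.003], 'grip_width': 0.085}
scene {'K': [[480.63, 0.0, 316.775], [0.0, 480.63, 235.47], [0.0, 0.0, 1.0]], 'world_from_camera': [[0.063, -0.834, 0.548, 1.282], [0.998, 0.044, -0.048, -0.066], [0.016, 0.55, 0.835, 1.259], [0.0, 0.0, 0.0, 1.0]]}
side {'K': [[595.196, 0.0, 323.432], [0.0, 595.196, 248.431], [0.0, 0.0, 1.0]], 'world_from_camera': [[0.967, 0.185, -0.176, 0.283], [-0.255, 0.706, -0.661, -0.925], [0.002, 0.684, 0.729, 1.127], [0.0, 0.0, 0.0, 1.0]]}
{'K': array([[414.24266013,   0.        , 317.61083033],
       [  0.        , 414.24266013, 238.10509783],
       [  0.        ,   0.        ,   1.        ]]), 'T_tool_cam': array([[ 3.59886637e-05,  9.65717674e-01,  2.59594632e-01,
         6.60494641e-02],
       [ 9.99999985e-01, -7.89687690e-05,  1.55137540e-04,
         4.81399849e-04],
       [ 1.70318933e-04,  2.59594623e-01, -9.65717662e-01,
        -1.42430160e-01],
       [ 0.00000000e+00,  0.00000000e+00,  0.00000000e+00,
         1.00000000e+00]])}
```

View pics/scene0.png

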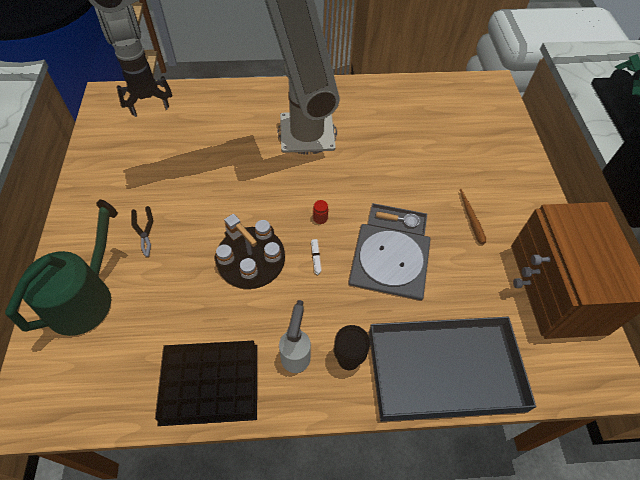

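View pics/side0.png

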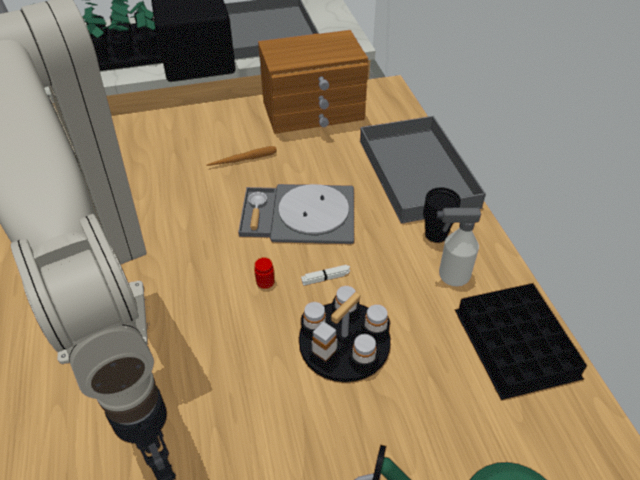

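The scene view shows the caddy around (250,255) with its bar at (240,230) and the tall jar at (233,222). The turntable is at (392,258), its pegs near (381,248) and (402,264), and the tray in front at (398,218). The side view agrees: caddy (345,340), bar (346,308), disc (313,209), pegs (322,197) and (305,214).

```bash
cat > h.py <<'E'
import numpy as np,cv2
def rays(K,T,uv):
    uv=np.atleast_2d(uv).astype(float)
    r=np.c_[(uv[:,0]-K[0,2])/K[0,0],-(uv[:,1]-K[1,2])/K[1,1],-np.ones(len(uv))]
    return r@T[:3,:3].T
def plane(K,T,uv,z):
    r=rays(K,T,uv);return T[:3,3]+r*((z-T[2,3])/r[:,2])[:,None]
def cloud(K,T,d):
    v,u=np.mgrid[:480,:640];r=rays(K,T,np.c_[u.ravel(),v.ravel()])
    return (T[:3,3]+r*d.ravel()[:,None]).reshape(480,640,3)
def tri(K1,T1,a,K2,T2,b):
    r1=rays(K1,T1,a)[0];r2=rays(K2,T2,b)[0]
    A=np.c_[r1,-r2];s=np.linalg.lstsq(A,T2[:3,3]-T1[:3,3],rcond=None)[0]
    p=T1[:3,3]+r1*s[0];q=T2[:3,3]+r2*s[1];return (p+q)/2,np.linalg.norm(p-q)
def blobs(mask,amin=4):
    n,l,s,c=cv2.connectedComponentsWithStats(mask.astype(np.uint8));return [(c[i],s[i,4],l==i) for i in range(1,n) if s[i,4]>=amin]
def rect(p):
    (c,s,a)=cv2.minAreaRect(p[:,:2].astype(np.float32)*1000);return np.round(c,1),np.round(s,1),round(a,1)
E
cat > m.py <<'E'
from h import *
from workcell import bot
roi={"scene":((200,200,300,295),(340,195,440,305)),"side":((285,280,400,385),(230,175,365,250))}
for n in("scene","side"):
    i=bot.camera_info(n);K,T=i["K"],i["world_from_camera"]
    p=cv2.imread(f"pics/{n}0.png");hsv=cv2.cvtColor(p,cv2.COLOR_BGR2HSV);P=cloud(K,T,np.load(f"{n}0.npy"));Z=P[:,:,2]
    def R(k):
        m=np.zeros((480,640),bool);a=roi[n][k];m[a[1]:a[3],a[0]:a[2]]=1;return m
    c=R(0)
    top=c&(Z>.112)&(Z<.15);wood=top&(hsv[:,:,1]>70)
    print(n,"bar",[(b[0].round(1).tolist(),b[1],rect(P[b[2]]),P[b[2]][:,2].mean().round(3)) for b in blobs(wood,15)])
    # bar top only, on plane z=.14
    lid=top&(hsv[:,:,1]<50)
    print("lid",[(b[0].round(1).tolist(),b[1],rect(P[b[2]]),P[b[2]].mean(0).round(3)) for b in blobs(lid,15)])
    tray=c&(hsv[:,:,2]<45)&(Z<.03)
    q=plane(K,T,np.argwhere(tray)[:,::-1],.008);print("tray",cv2.minEnclosingCircle(q[:,:2].astype(np.float32)))
    t=R(1)
    disc=t&(hsv[:,:,2]>150)&(hsv[:,:,1]<40)
    b=max(blobs(disc),key=lambda b:b[1]);ct=max(cv2.findContours(b[2].astype(np.uint8),0,1)[0],key=len)[:,0]
    e=cv2.fitEllipse(ct);q=plane(K,T,ct,.030);print("disc",e,cv2.minEnclosingCircle(q[:,:2].astype(np.float32)),q.mean(0), np.median(Z[b[2]]))
    m=np.zeros((480,640),np.uint8);cv2.ellipse(m,(e[0],(e[1][0]*.85,e[1][1]*.85),e[2]),1,-1)
    for b in blobs((m>0)&(hsv[:,:,2]<110),3):print("peg",b[0],b[1],plane(K,T,b[0],.038))
    g=t&(Z<.024)&(Z>.012)&(hsv[:,:,1]<60)
    b=max(blobs(g),key=lambda b:b[1]);print("plinth",rect(plane(K,T,np.argwhere(b[2])[:,::-1],.018)),b[1])
E
python3 m.py
```

```text
scene bar [([245.9, 234.6], np.int32(182), (array([ 526.6, -201.3]), array([85.4, 17.5]), 35.1), np.float64(0.137))]
lid [([231.7, 220.7], np.int32(135), (array([ 470.1, -242.5]), array([37.8, 34.4]), 37.6), array([ 0.472, -0.242,  0.123]))]
tray ((0.5249478816986084, -0.20071075856685638), 0.10772565007209778)
disc ((391.17547607421875, 257.52447509765625), (52.36262130737305, 62.67408752441406), 106.09513854980469) ((0.5616769194602966, 0.22138381004333496), 0.09412224590778351) [0.56326145 0.22208444 0.03      ] 0.02892484875876744
peg [381.4 247.4] 15 [[0.53322302 0.19495189 0.038     ]]
peg [401.53333333 264.13333333] 15 [[0.59393075 0.2461893  0.038     ]]
plinth (array([541.8, 226.9]), array([217.1, 271.7]), 73.3) 1835
side bar [([345.5, 307.3], np.int32(323), (array([ 526.3, -198.9]), array([87.4, 16.9]), 35.9), np.float64(0.137))]
lid [([324.1, 332.4], np.int32(294), (array([ 467.8, -241.3]), array([37.4, 35. ]), 34.0), array([ 0.467, -0.243,  0.123]))]
tray ((0.5260083675384521, -0.19490836560726166), 0.10648446530103683)
disc ((313.1860656738281, 207.88600158691406), (46.82783889770508, 68.99568939208984), 89.52200317382812) ((0.560753583908081, 0.2253870815038681), 0.09513598680496216) [0.55964721 0.2234319  0.03      ] 0.03086163154154986
peg [321.73333333 197.33333333] 15 [[0.59032549 0.24813743 0.038     ]]
peg [304.5        213.71428571] 14 [[0.52964874 0.19701556 0.038     ]]
plinth (array([517.2, 231. ]), array([225.1, 302.2]), 73.3) 2027
```

>>> play_rows([
  [1,[1.5,-0.55,0],[0,0,0]],
  [1,[3.2,-1.15,0],[0,0,0]],
  [1,[3.2,-1.15,0],[0,0,0]],
  [1,[3.2,-1.15,0],[0,0,0]],
  [1,[3.2,-1.15,0],[0,0,0]],
  [1,[3.2,-1.15,0],[0,0,0]],
  [1,[3.2,-1.15,0],[0,0,0]],
  [1,[3.2,-1.15,0],[0,0,0]],
  [1,[3.2,-1.15,0],[0,0,0]],
  [1,[3.2,-1.15,0],[0,0,0]],
  [1,[3.2,-1.15,0],[0,0,0]],
  [1,[3.2,-1.15,0],[0,0,0]],
])

```text
clock: 1.1
eef_pos: [0.4555, -0.2505, 0.2309]
tool_rot: [0.99, 0.14, -0.0, -0.0]
ft_force: [-0.8, -0.2, -0.3]
grip_width: 0.0852
```

>>> play_rows([
  [1,[3.2,-1.15,0],[0,0,-0.12]],
  [1,[0,0,0],[0,0,-0.12]],
  [1,[0,0,0],[0,0,-0.12]],
  [1,[0,0,0],[0,0,-0.12]],
  [1,[0,0,0],[0,0,-0.12]],
  [1,[0,0,0],[0,0,-0.12]],
  [1,[0,0,0],[0,0,-0.12]],
  [1,[0,0,0],[0,0,-0.12]],
  [1,[0,0,0],[0,0,-0.12]],
  [1,[0,0,0],[0,0,-0.12]],
  [1,[0,0,0],[0,0,-0.12]],
  [1,[0,0,0],[0,0,-0.12]],
])

```text
clock: 2.1
eef_pos: [0.4818, -0.2318, 0.2307]
tool_rot: [0.65, 0.76, -0.0, -0.001]
ft_force: [0.5, 0.1, 0.2]
grip_width: 0.0854
```

>>> play_rows([
  [1,[0,0,0],[0,0,-0.12]],
  [1,[0,0,0],[0,0,-0.12]],
  [1,[0,0,0],[0,0,-0.12]],
  [1,[0,0,0],[0,0,-0.12]],
  [1,[0,0,0],[0,0,-0.12]],
  [1,[0,0,0],[0,0,-0.12]],
  [1,[0,0,0],[0,0,-0.12]],
  [1,[0,0,0],[0,0,-0.12]],
  [1,[0,0,0],[0,0,-0.12]],
  [1,[0,0,0],[0,0,-0.12]],
  [1,[0,0,0],[0,0,-0.12]],
  [1,[0,0,0],[0,0,-0.12]],
])

```text
clock: 3.1
eef_pos: [0.4818, -0.2318, 0.2307]
tool_rot: [-0.013, 1.0, 0.0, -0.001]
ft_force: [0.1, -0.2, 0.0]
grip_width: 0.0853
```

>>> play_rows([
  [1,[0,0,0],[0,0,-0.12]],
  [1,[0,0,0],[0,0,-0.12]],
  [1,[0,0,0],[0,0,-0.12]],
  [1,[0,0,0],[0,0,-0.12]],
  [1,[0,0,0],[0,0,-0.12]],
  [1,[0,0,0],[0,0,0]],
])

```text
clock: 3.6
eef_pos: [0.4818, -0.2318, 0.2307]
tool_rot: [-0.306, 0.952, 0.0, -0.0]
ft_force: [0.0, -0.6, -0.3]
grip_width: 0.0854
```

>>> play_rows([
  [1,[-2.7,0,0],[0,0,0]],
  [1,[-2.7,0,0],[0,0,0]],
  [1,[0,0,0],[0,0,0]],
  [1,[0,0,0],[0,0,0]],
])

```text
clock: 3.93
eef_pos: [0.5266, -0.1998, 0.2305]
tool_rot: [-0.304, 0.953, 0.0, -0.001]
ft_force: [0.3, -0.1, 0.3]
grip_width: 0.0854
```

```bash
cat > w.py <<'E'
from h import *
from workcell import bot
from scipy.spatial.transform import Rotation as Ro
def wrist(name):
    o=bot.get_obs();p,d=bot.camera("wrist");i=bot.camera_info("wrist")
    T=np.eye(4);T[:3,:3]=Ro.from_quat(o["tool_rot"]).as_matrix();T[:3,3]=o["eef_pos"]
    yaw=np.degrees(np.arctan2(T[1,0],T[0,0]));print("tcp",o["eef_pos"],"yaw",yaw,"q6",o["joint_pos"][5],"F",o["ft_force"].round(1),"grip",o["grip_width"])
    bgr=p[:,:,::-1].copy();cv2.imwrite(f"pics/{name}.png",bgr)
    W=T@i["T_tool_cam"];return bgr,d,i["K"],W,cloud(i["K"],W,d),T
E
python3 - <<'E'
from w import *
p,d,K,W,P,T=wrist("w1");hsv=cv2.cvtColor(p,cv2.COLOR_BGR2HSV);Z=P[:,:,2]
m=(Z>.134)&(Z<.146)&(hsv[:,:,1]>70)
for b in blobs(m,100):
    c,s,a=rect(P[b[2]]);print("bar",b[0],b[1],c,s,a,P[b[2]][:,2].mean(),"ray",rect(plane(K,W,np.argwhere(b[2])[:,::-1],.14)))
m=(Z>.115)&(Z<.13)&(hsv[:,:,1]<50)
for b in blobs(m,100):print("lid",b[0],b[1],rect(P[b[2]]))
E
```

```text
tcp [ 0.52659943 -0.19979298  0.23054801] yaw -144.54563473738116 q6 -0.9813332186492912 F [ 0.3 -0.1  0.3] grip 0.08537034358258333
bar [319.08520055 238.02932227] 3615 [ 526.7 -199.5] [83.3 15.7] 36.0 0.13926203647492114 ray (array([ 526., -200.]), array([82.8, 15.4]), 36.0)
lid [317.72661064 115.51064426] 3570 (array([ 468.8, -241.4]), array([34.1, 34.1]), 36.3)
```

View pics/w1.png

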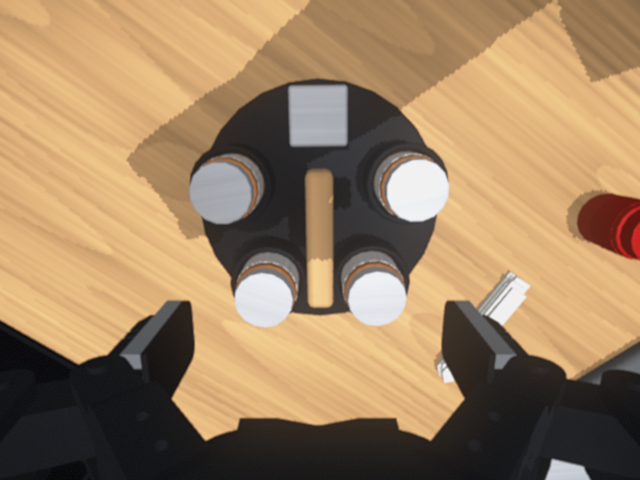

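The wrist view shows the bar centred at (319,238) and upright, with the square lid at (318,115). The TCP is within 1 mm of the bar's axis. I'll descend about 11.9 cm and close.

>>> play_rows([
  [1,[0,0,2.0],[0,0,-0.008]],
  [1,[0,0,2.5],[0,0,0]],
  [1,[0,0,2.5],[0,0,0]],
  [1,[0,0,2.2],[0,0,0]],
  [1,[0,0,1.5],[0,0,0]],
  [1,[0,0,0.8],[0,0,0]],
  [1,[0,0,0.4],[0,0,0]],
  [1,[0,0,0],[0,0,0]],
  [1,[0,0,0],[0,0,0]],
])

```text
clock: 4.73
eef_pos: [0.5265, -0.2011, 0.1132]
tool_rot: [-0.308, 0.951, -0.0, 0.001]
ft_force: [-0.5, 0.8, -0.4]
grip_width: 0.0856
```

>>> play_rows([
  [-1,[0,0,0],[0,0,0]],
  [-1,[0,0,0],[0,0,0]],
  [-1,[0,0,0],[0,0,0]],
  [-1,[0,0,0],[0,0,0]],
  [-1,[0,0,0],[0,0,0]],
  [-1,[0,0,0],[0,0,0]],
  [-1,[0,0,0],[0,0,0]],
  [-1,[0,0,0],[0,0,0]],
  [-1,[0,0,0],[0,0,0]],
  [-1,[0,0,0],[0,0,0]],
])

```text
clock: 5.57
eef_pos: [0.5258, -0.2, 0.1123]
tool_rot: [-0.309, 0.951, 0.001, -0.0]
ft_force: [-2.0, 4.4, 3.2]
grip_width: 0.015
```

>>> play_rows([
  [-1,[0,0,-0.1],[0,0,0]],
  [-1,[0,0,-0.3],[0,0,0]],
  [-1,[0,0,-0.6],[0,0,0]],
  [-1,[0,0,-1.0],[0,0,0]],
  [-1,[0,0,-1.3],[0,0,0]],
  [-1,[0,0,-1.4],[0,0,0]],
  [-1,[0,0,-1.4],[0,0,0]],
  [-1,[0,0,-1.3],[0,0,0]],
  [-1,[0,0,-1.0],[0,0,0]],
  [-1,[0,0,-0.6],[0,0,0]],
  [-1,[0,0,-0.3],[0,0,0]],
  [-1,[0,0,0],[0,0,0]],
])

```text
clock: 6.57
eef_pos: [0.5264, -0.2008, 0.2059]
tool_rot: [-0.308, 0.951, -0.0, 0.0]
ft_force: [0.6, 0.3, -7.1]
grip_width: 0.0151
```

```bash
cat > lev.py <<'E'
from w import *
import sys
p,d,K,W,P,T=wrist(sys.argv[1]);hsv=cv2.cvtColor(p,cv2.COLOR_BGR2HSV)
q=(P-T[:3,3])@T[:3,:3]   # tool frame
v,u=np.mgrid[:480,:640];ok=(d>0)
# bar top/lid/round lids in tool frame
m=ok&(hsv[:,:,1]<60)&(hsv[:,:,2]>110)&(q[:,:,2]>.0)&(q[:,:,2]<.075)&(abs(q[:,:,1])<.11)&(q[:,:,0]<.1)
for b in blobs(m,300):print("lid px",b[0].round(0),b[1],"tool mm",(np.median(q[b[2]],0)*1000).round(1),"world",(np.median(P[b[2]],0)*1000).round(1))
m=ok&(hsv[:,:,1]>70)&(q[:,:,2]>-.06)&(q[:,:,2]<.01)&(abs(q[:,:,1])<.02)
for b in blobs(m,150):
    c=q[b[2]];A=np.c_[c[:,:2],np.ones(len(c))];f=np.linalg.lstsq(A,c[:,2],rcond=None)[0]
    print("bar",b[1],(c.mean(0)*1000).round(1),(c.min(0)*1000).round(1),(c.max(0)*1000).round(1),"slope deg along x",np.degrees(f[0]))
E
python3 lev.py w2
```

```text
tcp [ 0.52642211 -0.20084708  0.20593008] yaw -144.07463959178284 q6 -0.9914526068927827 F [ 0.6  0.3 -7.1] grip 0.015067528084553902
lid px [210. 199.] 1452 tool mm [ 34.2 -49.2  54.1] world [ 528.8 -260.4  151.8]
lid px [429. 198.] 1578 tool mm [35.  49.  53.1] world [ 469.8 -179.5  152.8]
lid px [158. 233.] 8821 tool mm [ 22.7 -67.1  24.7] world [ 547.5 -268.6  181.3]
lid px [478. 232.] 8921 tool mm [23.  66.2 24.3] world [ 469.  -160.6  181.6]
lid px [227. 329.] 747 tool mm [-36.3 -47.8  54.8] world [ 583.7 -218.5  151.2]
lid px [409. 329.] 760 tool mm [-36.1  47.   54.8] world [ 528.  -141.8  151.2]
bar 11072 [  9.5  -0.6 -26.9] [-30.1  -9.5 -50.5] [ 40.9   9.  -10.8] slope deg along x 1.8963848550659954
```

View pics/w2.png

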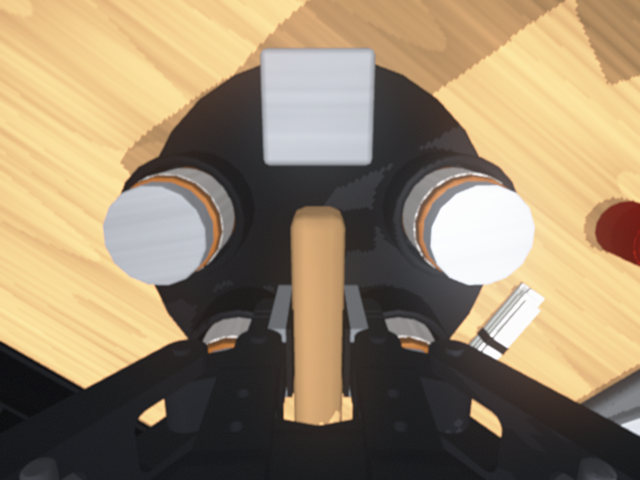

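The caddy is gripped and up: the bar is at (318,310), the lids are symmetric, and the wrist force reads 7.1 N down. Next I'll refine the peg positions by triangulation, plus the plinth yaw, from the first pictures.

```bash
cat > t.py <<'E'
from h import *
from workcell import bot
C={};crops=[]
roi={"scene":(335,195,440,305),"side":(230,175,365,250)}
for n in roi:
    i=bot.camera_info(n);K,T=i["K"],i["world_from_camera"];p=cv2.imread(f"pics/{n}0.png");hsv=cv2.cvtColor(p,cv2.COLOR_BGR2HSV)
    a=roi[n];crops.append(cv2.resize(p[a[1]:a[3],a[0]:a[2]],(400,int(400*(a[3]-a[1])/(a[2]-a[0]))),interpolation=cv2.INTER_NEAREST))
    g=np.zeros((480,640),bool);g[a[1]:a[3],a[0]:a[2]]=1
    V=hsv[:,:,2].astype(float);S=hsv[:,:,1]
    disc=g&(V>150)&(S<40);b=max(blobs(disc),key=lambda b:b[1])
    ct=max(cv2.findContours(b[2].astype(np.uint8),0,1)[0],key=len)[:,0];q=plane(K,T,ct,.03)[:,:2]
    A=np.c_[2*q,np.ones(len(q))];s=np.linalg.lstsq(A,(q**2).sum(1),rcond=None)[0];print(n,"circle",s[:2].round(4),np.sqrt(s[2]+s[0]**2+s[1]**2).round(4))
    e=cv2.fitEllipse(ct);m=np.zeros((480,640),np.uint8);cv2.ellipse(m,(e[0],(e[1][0]*.85,e[1][1]*.85),e[2]),1,-1)
    med=np.median(V[m>0]);C[n]=[]
    for b in blobs((m>0)&(V<med-40),5):
        k=cv2.dilate(b[2].astype(np.uint8),np.ones((3,3)))>0;w=np.clip(med-V,0,None)*k;vv,uu=np.mgrid[:480,:640]
        c=np.array([(w*uu).sum(),(w*vv).sum()])/w.sum();C[n].append(c);print(" peg",c.round(2),b[1],plane(K,T,c,.037)[0].round(4))
    gray=g&(S<70)
    mm=max(blobs(gray),key=lambda b:b[1])[2];hull=cv2.convexHull(np.argwhere(mm)[:,::-1].astype(np.int32))[:,0]
    P=plane(K,T,hull,.018);print(" hull rect",rect(P),mm.sum())
    ap=cv2.approxPolyDP(hull.astype(np.int32).reshape(-1,1,2),3,True)[:,0];print(" poly",[(x.tolist(),y[:2].round(3).tolist()) for x,y in zip(ap,plane(K,T,ap,.018))])
    C[n+"c"]=(K,T)
for s in C["scene"]:
    for t in C["side"]:
        r=tri(*C["scenec"],s,*C["sidec"],t)
        if r[1]<.008:print("tri",r)
cv2.imwrite("pics/crop.png",np.vstack(crops))
E
python3 t.py
```

```text
scene circle [0.562  0.2212] 0.0922
 peg [381.29 247.56] 19 [0.5331 0.1947 0.037 ]
 peg [401.5  264.22] 21 [0.5937 0.2463 0.037 ]
 hull rect (array([523.5, 232.3]), array([217.1, 311. ]), 73.4) 5755
 poly [([426, 213], [0.4, 0.36]), ([429, 245], [0.52, 0.347]), ([421, 299], [0.7, 0.289]), ([349, 284], [0.64, 0.088]), ([361, 225], [0.435, 0.146]), ([372, 203], [0.351, 0.192])]
side circle [0.5604 0.225 ] 0.0929
 peg [321.8  197.34] 21 [0.5908 0.2491 0.037 ]
 peg [304.59 213.87] 19 [0.53   0.1974 0.037 ]
 hull rect (array([517.3, 232.1]), array([230. , 302.7]), 73.3) 6057
 poly [([353, 241], [0.632, 0.086]), ([272, 241], [0.429, 0.139]), ([239, 235], [0.35, 0.183]), ([246, 188], [0.399, 0.362]), ([278, 184], [0.49, 0.356]), ([352, 186], [0.691, 0.294])]
tri (array([0.57260292, 0.18082466, 0.10083509]), np.float64(0.0007757180208771316))
tri (array([0.53102936, 0.19620941, 0.03619876]), np.float64(0.003553389641095616))
tri (array([0.59175896, 0.24777568, 0.03637007]), np.float64(0.0035063090144244508))
```

View pics/crop.png

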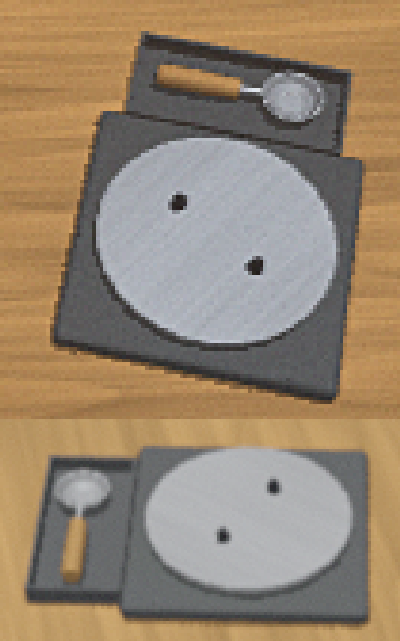

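The crop shows the disc, both pegs (179,202) and (256,266), and the tray on the upper (robot) side, with plinth yaw about -16.6°. The triangulated pegs are 79.7 mm apart at z = 36 mm. That puts the centre at (0.5614, 0.2220) and the peg line at 40.3°. I'll transport now.

>>> play_rows([
  [-1,[-0.15,0.17,-0.2],[0,0,0]],
  [-1,[-0.37,0.43,-0.4],[0,0,0]],
  [-1,[-0.67,0.78,-0.5],[0,0,0]],
  [-1,[-0.97,1.12,-0.4],[0,0,0]],
  [-1,[-1.26,1.47,-0.3],[0,0,0]],
  [-1,[-1.49,1.73,-0.2],[0,0,0]],
  [-1,[-1.49,1.73,0],[0,0,0]],
  [-1,[-1.49,1.73,0],[0,0,0]],
  [-1,[-1.49,1.73,0],[0,0,0]],
  [-1,[-1.49,1.73,0],[0,0,0]],
  [-1,[-1.49,1.73,0],[0,0,0]],
  [-1,[-1.49,1.73,0],[0,0,0]],
])

```text
clock: 7.62
eef_pos: [0.5436, 0.0131, 0.2257]
tool_rot: [-0.309, 0.951, 0.0, 0.0]
ft_force: [0.3, 0.3, -6.4]
grip_width: 0.0152
```

>>> play_rows([
  [-1,[-1.49,1.73,0],[0,0,0]],
  [-1,[-1.49,1.73,0],[0,0,0]],
  [-1,[-1.49,1.73,0],[0,0,0]],
  [-1,[-1.49,1.73,0],[0,0,0]],
  [-1,[-1.49,1.73,0],[0,0,0]],
  [-1,[-1.49,1.73,0],[0,0,0]],
  [-1,[-1.49,1.73,0],[0,0,0]],
  [-1,[-1.26,1.47,0],[0,0,0]],
  [-1,[-0.97,1.12,0],[0,0,0]],
  [-1,[-0.67,0.78,0],[0,0,0]],
  [-1,[-0.37,0.43,0],[0,0,0]],
  [-1,[-0.15,0.17,0],[0,0,0]],
])

```text
clock: 8.62
eef_pos: [0.5615, 0.2231, 0.2252]
tool_rot: [-0.309, 0.951, -0.0, -0.0]
ft_force: [-0.6, 0.6, -6.7]
grip_width: 0.0151
```

>>> play_rows([
  [-1,[0,0,0],[0,0,-0.02]],
  [-1,[0,0,0.4],[0,0,-0.03]],
  [-1,[0,0,0.8],[0,0,-0.027]],
  [-1,[0,0,1.0],[0,0,0]],
  [-1,[0,0,0.8],[0,0,0]],
  [-1,[0,0,0.5],[0,0,0]],
  [-1,[0,0,0.3],[0,0,0]],
  [-1,[0,0,0],[0,0,0]],
  [-1,[0,0,0],[0,0,0]],
  [-1,[0,0,0],[0,0,0]],
])

```text
clock: 9.45
eef_pos: [0.5621, 0.2224, 0.1878]
tool_rot: [-0.345, 0.939, 0.0, 0.001]
ft_force: [-0.1, 0.3, -7.2]
grip_width: 0.0149
```

```bash
python3 lev.py w3; python3 - <<'E'
from w import *
for n in("scene","side"):
    p,d=bot.camera(n);cv2.imwrite(f"pics/{n}1.png",p[:,:,::-1]);np.save(f"{n}1.npy",d)
s=cv2.imread("pics/scene1.png")[160:310,310:480];t=cv2.imread("pics/side1.png")[90:260,220:400];w=cv2.imread("pics/w3.png")
cv2.imwrite("pics/c3.png",np.vstack([np.hstack([cv2.resize(s,(400,353)),cv2.resize(t,(400,353))])]))
i=bot.camera_info("wrist");q=None
E
```

```text
tcp [0.56205743 0.22244642 0.18784994] yaw -139.6561169750898 q6 -0.3272714052846896 F [-0.1  0.3 -7.2] grip 0.014853626424635913
lid px [209. 197.] 1393 tool mm [ 35.1 -49.7  53.5] world [569.4 162.1 134.3]
lid px [429. 196.] 1457 tool mm [35.8 48.9 52.6] world [503.2 239.1 135.2]
lid px [156. 233.] 8445 tool mm [ 22.6 -67.9  24.6] world [589.  155.9 163.2]
lid px [478. 232.] 8875 tool mm [23.1 66.2 24.3] world [501.7 258.1 163.5]
lid px [227. 329.] 700 tool mm [-36.3 -47.9  54.7] world [620.7 209.3 133.3]
lid px [409. 329.] 718 tool mm [-36.   47.   54.4] world [559.  281.4 133.5]
bar 11076 [  9.5  -0.6 -26.9] [-30.2  -9.5 -50.2] [ 41.   9. -11.] slope deg along x 1.8821956675847615
```

View pics/c3.png

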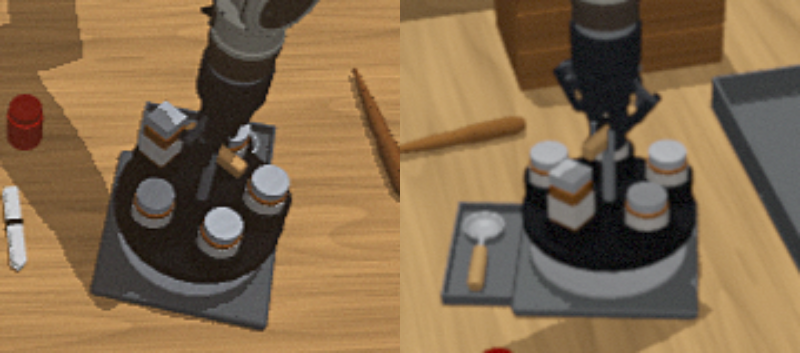

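The pictures show the caddy over the disc and apparently level, with the tall jar on the robot side. I'll check its pitch against the resting view w1 with no new picture.

```bash
python3 - <<'E'
from w import *
p,d,K,W,P,T=wrist("w4");q=(P-T[:3,3])@T[:3,:3]*1000;hsv=cv2.cvtColor(p,cv2.COLOR_BGR2HSV)
lid=blobs((hsv[:,:,1]<60)&(hsv[:,:,2]>110)&(q[:,:,2]>-25)&(q[:,:,2]<0)&(q[:,:,0]>45)&(abs(q[:,:,1])<25),800)
for b in lid:
    c=q[b[2]];A=np.c_[c[:,:2],np.ones(len(c))];f=np.linalg.lstsq(A,c[:,2],rcond=None)[0];print("tall",c.mean(0).round(1),"slopes deg",np.degrees(f[:2]).round(2),(c.min(0)+c.max(0)).round(1)/2)
for sgn in(-1,1):
    m=(hsv[:,:,1]<60)&(hsv[:,:,2]>110)&(abs(q[:,:,2]-24.5)<3)&(q[:,:,1]*sgn>40);m=max(blobs(m),key=lambda b:b[1])[2];c=q[m]
    A=np.c_[c[:,:2],np.ones(len(c))];f=np.linalg.lstsq(A,c[:,2],rcond=None)[0];print("round",c.mean(0).round(1),np.degrees(f[:2]).round(2))
m=(hsv[:,:,2]<60)&(q[:,:,2]>96)&(q[:,:,2]<118)&(np.hypot(q[:,:,0],q[:,:,1])<98)
c=q[m];print(len(c))
A=np.c_[c[:,:2],np.ones(len(c))]
for _ in range(5):
    f=np.linalg.lstsq(A,c[:,2],rcond=None)[0];r=abs(c[:,2]-A@f);k=r<1.2;A,c=A[k],c[k]
print("floor",f,np.degrees(f[:2]),len(c),c.min(0),c.max(0))
# tray outer edge front arc
print("bench/disc z check", np.median(P[:,:,2][P[:,:,2]<.04]))
E
```

```text
tcp [0.56199091 0.22250311 0.18786444] yaw -139.64776548656621 q6 -0.3272784704319042 F [-0.1  0.7 -6.9] grip 0.014994647950217701
tall [ 71.2  -0.6 -12.5] slopes deg [ 0.02 -0.07] [ 70.8  -0.7 -11.7]
round [ 21.8 -68.4  24.6] [0.13 0.01]
round [22.  67.2 24.3] [ 0.23 -0.45]
0Traceback (most recent call last):
  File "<stdin>", line 14, in <module>
    return umr_minimum(a, axis, None, out, keepdims, initial, where)
ValueError: zero-size array to reduction operation minimum which has no identity
```

>>> play_rows([
  [-1,[0.05,0,0.2],[0,0,0]],
  [-1,[0.05,0,0.4],[0,0,0]],
  [-1,[0.04,0,0.6],[0,0,0]],
  [-1,[0,0,0.6],[0,0,0]],
  [-1,[0,0,0.5],[0,0,0]],
  [-1,[0,0,0.3],[0,0,0]],
  [-1,[0,0,0.2],[0,0,0]],
  [-1,[0,0,0],[0,0,0]],
  [-1,[0,0,0],[0,0,0]],
])

```text
clock: 10.4
eef_pos: [0.5606, 0.2215, 0.1592]
tool_rot: [-0.345, 0.939, 0.0, -0.0]
ft_force: [-0.1, 0.3, -6.4]
grip_width: 0.0152
```

>>> play_rows([
  [-1,[0,0,0.12],[0,0,0]],
  [-1,[0,0,0.12],[0,0,0]],
  [-1,[0,0,0.12],[0,0,0]],
  [-1,[0,0,0.12],[0,0,0]],
  [-1,[0,0,0.12],[0,0,0]],
  [-1,[0,0,0],[0,0,0]],
])

```text
clock: 10.9
eef_pos: [0.5604, 0.2214, 0.153]
tool_rot: [-0.345, 0.939, -0.0, -0.0]
ft_force: [-0.2, 0.6, -6.4]
grip_width: 0.0147
```

No contact force although the underside is about 3 mm below the peg tips, so the tips are entering the holes. I'll continue slowly.

>>> play_rows([
  [-1,[0,0,0.1],[0,0,0]],
  [-1,[0,0,0.1],[0,0,0]],
  [-1,[0,0,0.1],[0,0,0]],
  [-1,[0,0,0.1],[0,0,0]],
  [-1,[0,0,0],[0,0,0]],
])

```text
clock: 11.32
eef_pos: [0.5604, 0.2214, 0.149]
tool_rot: [-0.345, 0.939, -0.0, -0.0]
ft_force: [-0.2, 1.0, -7.5]
grip_width: 0.0153
```

>>> play_rows([
  [-1,[0,0,0.1],[0,0,0]],
  [-1,[0,0,0.1],[0,0,0]],
  [-1,[0,0,0.1],[0,0,0]],
  [-1,[0,0,0.1],[0,0,0]],
  [-1,[0,0,0.1],[0,0,0]],
  [-1,[0,0,0],[0,0,0]],
])

```text
clock: 11.82
eef_pos: [0.5604, 0.2213, 0.144]
tool_rot: [-0.345, 0.939, -0.0, -0.0]
ft_force: [-0.3, 0.1, -7.2]
grip_width: 0.015
```

>>> play_rows([
  [-1,[0,0,0.06],[0,0,0]],
  [-1,[0,0,0.06],[0,0,0]],
  [-1,[0,0,0.06],[0,0,0]],
  [-1,[0,0,0],[0,0,0]],
  [-1,[0,0,0],[0,0,0]],
])

```text
clock: 12.23
eef_pos: [0.5606, 0.2214, 0.1425]
tool_rot: [-0.345, 0.939, 0.0, 0.0]
ft_force: [-0.0, -0.7, -6.8]
grip_width: 0.0152
```

>>> play_rows([
  [-1,[0,0,0.05],[0,0,0]],
  [-1,[0,0,0.05],[0,0,0]],
  [-1,[0,0,0],[0,0,0]],
  [-1,[0,0,0],[0,0,0]],
])

```text
clock: 12.57
eef_pos: [0.5606, 0.2216, 0.1422]
tool_rot: [-0.345, 0.939, 0.0, 0.0]
ft_force: [-3.1, 0.0, -1.4]
grip_width: 0.0149
```

Contact at TCP z = 0.1422, which is the seated height (0.1123 on the bench plus 0.030). I'll press very lightly and turn -57°.

>>> play_rows([
  [-1,[0,0,0.03],[0,0,0.01]],
  [-1,[0,0,0],[0,0,0.03]],
  [-1,[0,0,0],[0,0,0.05]],
  [-1,[0,0,0],[0,0,0.05]],
  [-1,[0,0,0],[0,0,0.05]],
  [-1,[0,0,0],[0,0,0.05]],
  [-1,[0,0,0],[0,0,0.05]],
  [-1,[0,0,0],[0,0,0.05]],
  [-1,[0,0,0],[0,0,0.05]],
  [-1,[0,0,0],[0,0,0.03]],
  [-1,[0,0,0],[0,0,0.01]],
  [-1,[0,0,0],[0,0,0]],
])

```text
clock: 13.57
eef_pos: [0.5608, 0.222, 0.1422]
tool_rot: [-0.137, 0.991, 0.001, 0.001]
ft_force: [-3.8, 1.7, 3.4]
grip_width: 0.0148
```

>>> play_rows([
  [-1,[0,0,0],[0,0,0.02]],
  [-1,[0,0,0],[0,0,0.05]],
  [-1,[0,0,0],[0,0,0.06]],
  [-1,[0,0,0],[0,0,0.06]],
  [-1,[0,0,0],[0,0,0.07]],
  [-1,[0,0,0],[0,0,0.07]],
  [-1,[0,0,0],[0,0,0.07]],
  [-1,[0,0,0],[0,0,0.06]],
  [-1,[0,0,0],[0,0,0.06]],
  [-1,[0,0,0],[0,0,0.035]],
  [-1,[0,0,0],[0,0,0.01]],
  [-1,[0,0,0],[0,0,0]],
])

```text
clock: 14.57
eef_pos: [0.5604, 0.2222, 0.1423]
tool_rot: [0.145, 0.989, 0.001, 0.0]
ft_force: [-5.1, 2.5, 4.2]
grip_width: 0.0148
```

```bash
cat > f.py <<'E'
from w import *
import sys
t=sys.argv[1]
p,d,K,W,P,T=wrist("w"+t);q=(P-T[:3,3])@T[:3,:3]*1000;hsv=cv2.cvtColor(p,cv2.COLOR_BGR2HSV)
for b in blobs((hsv[:,:,1]<60)&(hsv[:,:,2]>100)&(q[:,:,2]>-25)&(q[:,:,2]<0)&(q[:,:,0]>45)&(abs(q[:,:,1])<25),800):
    c=q[b[2]];A=np.c_[c[:,:2],np.ones(len(c))];g=np.linalg.lstsq(A,c[:,2],rcond=None)[0];m=P[b[2]].mean(0);print("wrist lid world",m.round(4),"tool",c.mean(0).round(1),"slope",np.degrees(g[:2]).round(2),"bearing",np.degrees(np.arctan2(m[1]-.222,m[0]-.5614)))
s=[]
for n,a in(("scene",(320,170,445,310)),("side",(220,130,380,260))):
    p,d=bot.camera(n);i=bot.camera_info(n);K,W=i["K"],i["world_from_camera"];P=cloud(K,W,d);Z=P[:,:,2];hsv=cv2.cvtColor(p,cv2.COLOR_RGB2HSV)
    g=np.zeros((480,640),bool);g[a[1]:a[3],a[0]:a[2]]=1
    for lo,hi,l in((.145,.165,"tall"),(.110,.124,"round")):
        for b in blobs(g&(Z>lo)&(Z<hi)&(hsv[:,:,1]<60)&(hsv[:,:,2]>100),25):
            m=np.median(P[b[2]],0);print(n,l,b[0].round(),b[1],m.round(4),"r",np.hypot(m[0]-.5614,m[1]-.222).round(4),"brg",np.degrees(np.arctan2(m[1]-.222,m[0]-.5614)).round(1))
    c=p[a[1]:a[3],a[0]:a[2],::-1];s.append(cv2.resize(c,(400,400*c.shape[0]//c.shape[1])))
    # plinth front edge / tray
    gr=g&(hsv[:,:,1]<70)&(Z<.025);h=cv2.convexHull(np.argwhere(max(blobs(gr),key=lambda b:b[1])[2])[:,::-1].astype(np.int32))[:,0];print(n,"hull",rect(plane(K,W,h,.018)))
H=max(x.shape[0] for x in s);cv2.imwrite(f"pics/f{t}.png",np.hstack([cv2.copyMakeBorder(x,0,H-x.shape[0],0,0,0) for x in s]))
E
python3 f.py 5
```

```text
tcp [0.56040396 0.22221664 0.14226753] yaw 163.32164578069933 q6 0.6678495265521791 F [-5.1  2.5  4.2] grip 0.01484844043295799
wrist lid world [0.4924 0.2423 0.1549] tool [ 70.9  -0.3 -12.6] slope [-0.05  0.05] bearing 163.6157619718967
scene round [373. 230.] 142 [0.522  0.1606 0.1175] r 0.073 brg -122.7
scene round [420. 239.] 156 [0.5609 0.2916 0.1174] r 0.0696 brg 90.4
scene round [377. 255.] 157 [0.6059 0.1633 0.1171] r 0.0736 brg -52.9
scene round [407. 261.] 167 [0.6296 0.2442 0.1166] r 0.0717 brg 18.0
scene hull (array([590.4, 212.7]), array([217.2, 171.9]), 73.8)
side tall [285. 172.] 146 [0.4907 0.2375 0.1548] r 0.0724 brg 167.7
side round [303. 163.] 25 [0.5537 0.3076 0.1193] r 0.086 brg 95.1
side round [336. 174.] 167 [0.6277 0.2419 0.118 ] r 0.0693 brg 16.7
side round [285. 187.] 47 [0.4865 0.225  0.1157] r 0.0749 brg 177.7
side round [335. 195.] 189 [0.6027 0.1606 0.118 ] r 0.074 brg -56.1
side round [303. 201.] 189 [0.5189 0.1588 0.1181] r 0.0762 brg -123.9
side hull (array([516.5, 229.3]), array([224.9, 302.7]), 73.3)
```

View pics/f5.png

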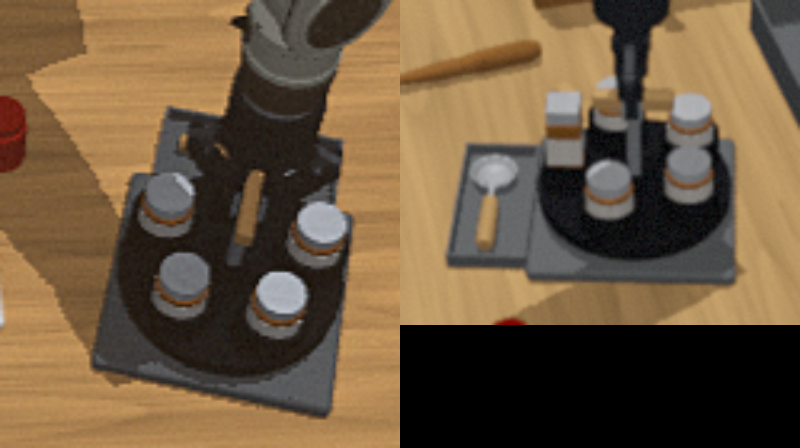

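View pics/w5.png

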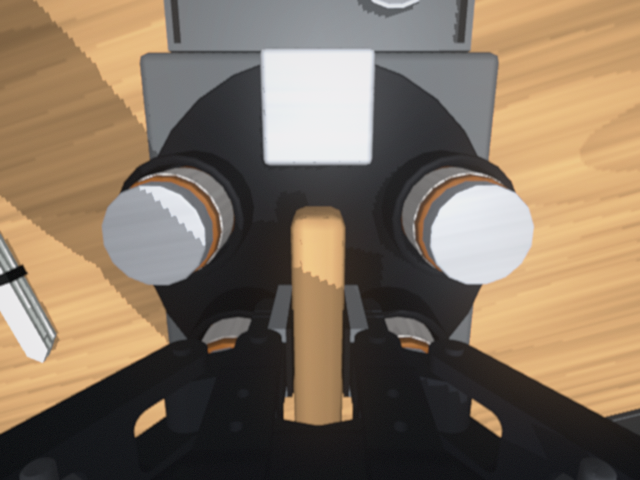

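The wrist view shows the square lid (318,106) centred between the plinth's front corners (143,54) and (497,53) and behind the tray (169–472). The edges run parallel to the caddy's axes. Round lids at z = 0.1175 match full seating (0.118). I'll quantify the edge angle and hand in if it is under 1°.

```bash
python3 - <<'E'
from w import *
o=bot.get_obs();i=bot.camera_info("wrist");T=np.eye(4);T[:3,:3]=Ro.from_quat(o["tool_rot"]).as_matrix();T[:3,3]=o["eef_pos"];W=T@i["T_tool_cam"]
p=cv2.cvtColor(cv2.imread("pics/w5.png"),cv2.COLOR_BGR2GRAY).astype(float)
us=np.r_[185:250,385:455];v=[35+np.argmax(abs(np.diff(cv2.GaussianBlur(p,(5,5),0)[35:75,u]))) for u in us]
v=np.array(v);f=np.polyfit(us,v,1);k=abs(v-np.polyval(f,us))<2;f=np.polyfit(us[k],v[k],1)
a,b=plane(i["K"],W,[[185,np.polyval(f,185)],[455,np.polyval(f,455)]],.018)
yaw=np.degrees(np.arctan2(*(b-a)[1::-1]))%180
L=plane(i["K"],W,[[143,54],[497,53],[169,50],[472,50]],.018);print("edge dir",yaw,"-> plinth axis",yaw+90,"tool yaw",np.degrees(np.arctan2(T[1,0],T[0,0])),k.mean())
t=(L-T[:3,3])@T[:3,:3]*1000;print("corners in tool",t.round(1),"F",o["ft_force"],"clock",o["clock"])
if abs(yaw+90-np.degrees(np.arctan2(T[1,0],T[0,0])))<1: print(bot.job_done())
E
```

```text
edge dir 74.19329963594419 -> plinth axis 164.1932996359442 tool yaw 163.33856066408748 0.5185185185185185
corners in tool [[ 106.7 -104.   124.1]
 [ 107.3  106.8  124.5]
 [ 108.9  -88.3  124.1]
 [ 109.    91.7  124.4]] F [-5.70197399  1.57448014  5.15090751] clock 14.7167
the job is handed in; nothing more can be done
None
```

I lifted the caddy by its T-handle and lowered it over both pegs until it sat on the turntable. I then turned it by the handle about -57° and handed the job in at about 14.7 s with the gripper still closed on the bar.

**Seating:** contact came at TCP z = 0.142, as expected. The round lids measured z ≈ 0.1175 against 0.118 for fully down.

**Jars:** all five were in their cups, and the tall lid's slope was under 0.1°.

**Jar at the front:** the tall lid is 70.9 mm from the TCP and 0.3 mm off its centreline. The three checks of its direction do not fully agree:
- The tool yaw is 163.3°.
- The plinth's axis came out at 163.3–163.8° from the fixed cameras and 164.2° from its front edge in the wrist view. Only about half the edge points fitted that line, so it is the weakest of these.
- The side camera's lid bearing read 167.7°. I put less weight on it because of its calibration offset and the partial view.

**Force and bystanders:** the wrist force at hand-in was about 8 N. The labels, scoop and dibber looked unmoved in the last views. The secateurs were outside those crops, and the arm passed well above them.

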